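# Load the stepped jar rack in layering order

## Robot

A 6-joint arm with a two-finger parallel gripper is mounted at the origin on the work surface. World frame = base frame: x ahead of the robot, y to its left, z up, the work surface at z = 0. Lengths are in m, angles in degrees, forces in N, time in s.
With the tool pointing down it reaches from about 0.275 to 0.85 m from the base axis. Payload 5.2 kg.
Tool frame: the origin (TCP) lies at the very end of the fingers, on their centre line; the grasp point (between the pads) lies 19 mm behind it; z points along the fingers, y is the direction in which the jaws open and shut (so a half turn about z gives the same grasp; the last joint's range is limited). The gripper opens to 85 mm and grips with 20 to 120 N. Pads are 22 mm wide; open, the fingers measure 114 mm over their backs; the gripper's body (76 mm by 85 mm) begins 54 mm behind the grasp point. The pads swing forward as they close: fully open they stand 13 mm farther back than shut.
Start: joints at [-84.385, 14.817, 87.949, -0, 77.235, -11.62], TCP at [0.163, -0.525, 0.231] pointing down, gripper open.
Joint ranges: [-179.93, 179.93], [-52.35, 119.4], [10.71, 147.94], [-69.91, 249.91], [12.55, 155.21], [-178.61, 178.61]. Speed limits (degrees/s): [147.25, 147.25, 180, 180, 180, 180].

## Interface

Orientations are given as [roll, pitch, yaw] about the fixed x, y, z axes, in that order (R = Rz(yaw) Ry(pitch) Rx(roll)).
In Python, from rig import ctrl, viewer, workorder, nets gives the robot as it stands.
- The arm moves only by the tool carry_out, never from a script. Its argument "increments" is a list of rows, each a list of 4 numbers: the shift along the world's x, y, z in mm, then the turn about the world's z in degrees. A call has 1 to 20 rows; each row shifts and turns the commanded pose from where the row before left it; what a row does not reach is not made up. A row lasts 1/10 s, in which the tool goes at most 50 mm and 8.59 degrees, less where a joint would pass 70% of its speed; a pose out of reach is approached as far as the arm can. A call is refused whole if a number of a shift passes 50 or a number of a turn 8.59, either way. A call with a gripper value outside its range is refused whole. "claw" is the opening in per cent of the stroke, from 0 (shut) to 100 (fully open), set as the call begins (left out, the last holds). The fingers move at their own pace and stop on an object; "newtons" is the grip in N (left out, the last holds). Time passes only in rows, so rows that do not move let the fingers close. It gives the time, the measured TCP pose, the force and the opening at its end, in the units of the state.
- ctrl.get_obs(): the state, without advancing time (a new reading comes with each control period).
- viewer.snapshot(name): name is "scene" or "top" or "wrist"; returns the picture (420x560x3 uint8, blue, green, red); there is no depth.
- viewer.camera_info(name): a dict with "fx", "fy", "cx", "cy" (pixels), "distortion" ([k1, k2, p1, p2, k3] as OpenCV has them; the pictures are not rectified), "origin" and "attitude" of the camera in the world; the wrist camera has in their place "mount" (4x4, takes a point from camera to tool coordinates, whose origin is the TCP and whose axes are the flange's). Camera axes: x right, y up, looking along -z (the intrinsics and any distortion apply to the point x, -y, -z); pixel columns grow to the right and rows downward; lengths in m; the calibration is good to about 2 mm. A picture is of the moment at which its call begins: read the wrist's pose just before it. camera_info takes no time and is no camera call.
- workorder.hand_in(): hands the job in, once; it reports no verdict.
Trained networks look in the newest picture that a camera, given by its name, has taken for a name from the list of things; names that differ only in an ending like _2 or _b are one class to them, and where a whole thing is asked for, a point or a joint stands for the part that bears it (a point fixed in the world has none). Each returns a list of dicts, best first, with "p" (0 to 1); they miss things now and then, are a little off and sometimes report something else, mostly with a low value. They report only what shows in the picture. A call takes as long as a camera call. They do not tell look-alikes from the thing itself.
- nets.search_frame(camera, name): "location" ([x, y, z] in m, in the coordinates of the camera as it stood for that picture, good to about 4 mm: the middle of the surface that is visible of it).
- nets.regions_of(camera, name): "mask" (420x560 bool, what is visible of it).
The state is a dict: "time_s": time; "qpos": joint angles; "dq": joint speeds; "effort": joint torques, N m; "tool_pos": TCP position; "tcp_rot": TCP orientation; "force": force on the tool from outside, world axes, zero at the start; "wrist_torque": the same for the moment, N m; "finger_gap": finger opening in m.
Only numpy, scipy, OpenCV 4.12 (cv2) and the standard library are available. Lean on these libraries where they do the work, as an engineer would, in place of code of your own. Each camera call takes 0.05 s, during which the arm holds its last target. There are 200 camera calls.

## Task

Load the wooden step rack for the next glass panel in layering order: the white-lidded jar is already in the one-dot pocket, so stand the green-lidded jar in the two-dot pocket first, and only then the blue-lidded jar in the three-dot pocket. They are glass, so set them down gently without dropping them, upright on the pocket floors, and let go, leaving the white and orange jars and the loose black lid where they are.

Things in the scene. Friction and masses are not known exactly. Their poses are not given: they have to be found in the camera images.
- rack: a fixed wooden rack like a small staircase, 360 mm long along its y axis: four square pockets in a row 90 mm apart, rising 15 mm each from one dot (+y end, lowest) to four dots (-y end). Black dots on a 30 mm wide ledge along its -x side, level with each pocket floor, and on its +x face. It spans x -75 to +45 mm; origin on the bench under the middle of the row, z up
- pocket1 (a point): centre of the floor of the first pocket (1 dot), 25 mm above the bench; axes as the rack's. The pocket is 72 by 72 mm inside, with a fence 9 mm thick standing 12 mm above the floor on all sides; towards -y the next step's fence top stands 27 mm above this floor
- pocket2 (a point): centre of the floor of the second pocket (2 dots), 40 mm above the bench; axes as the rack's. The pocket is 72 by 72 mm inside, with a fence 9 mm thick standing 12 mm above the floor on all sides; towards -y the next step's fence top stands 27 mm above this floor
- pocket3 (a point): centre of the floor of the third pocket (3 dots), 55 mm above the bench; axes as the rack's. The pocket is 72 by 72 mm inside, with a fence 9 mm thick standing 12 mm above the floor on all sides; towards -y the next step's fence top stands 27 mm above this floor
- pocket4 (a point): centre of the floor of the fourth pocket (4 dots), 70 mm above the bench; axes as the rack's. The pocket is 72 by 72 mm inside, with a fence 9 mm thick standing 12 mm above the floor on all sides; it stays empty
- white_jar: a capped glass jar, an upright cylinder 56 mm in diameter and 90 mm tall, about 0.3 kg, white lid and tinted body with a paper band; origin at the centre of its underside, z up along its axis. It stands in pocket 1 already; leave it there.
- green_jar: a capped glass jar, an upright cylinder 56 mm in diameter and 90 mm tall, about 0.3 kg, green lid and tinted body with a paper band; origin at the centre of its underside, z up along its axis. It stands loose on the bench; it goes first, into pocket 2.
- blue_jar: a capped glass jar, an upright cylinder 56 mm in diameter and 90 mm tall, about 0.3 kg, dark blue lid and tinted body with a paper band; origin at the centre of its underside, z up along its axis. It stands loose on the bench; it goes second, into pocket 3.
- orange_jar: a capped glass jar, an upright cylinder 56 mm in diameter and 90 mm tall, about 0.3 kg, orange lid and tinted body with a paper band; origin at the centre of its underside, z up along its axis. It stands loose on the bench near the others and is not needed.
- jar_lid: a black plastic lid lying on the bench in front of the robot, 76 mm in diameter, 18 mm thick; origin at the centre of its underside. A bystander
Mind the look-alikes: they are no part of the job. There is more than one size of the blue_jar; the one meant has the size given above.

How it is judged:
By the outcome, as a careful person would: the job done as asked, in the order asked, and still so for the second after the job is handed in, with the robot touching nothing.
It also fails if it takes over 56 s, if anything falls off the work surface, if the arm or the gripper's body presses on something with over 40 N, if the wrist force passes 120 N, or if a joint passes its speed limit or range.

## Working session

There is one attempt and no reset: what is moved stays moved. The work goes in short steps, Python scripts to look and compute and a tool call to move; the robot and the scene stay as the last step left them, time stands still between calls to the robot, and variables do not carry over. Pictures are saved under pics/ and viewed, about 8 in all and at most 12, crops included, and the job is handed in when it is done.

Besides the shell and the picture viewer there is one more tool, called as a command line: name --pt "numbers of a row" for each row, then --argument value for the rest. carry_out: Moves the arm, as the interface text tells. Its arguments: {"type":"object","properties":{"increments":{"type":"array","items":{"type":"array","items":{"type":"number"}}},"claw":{"type":"number"},"newtons":{"type":"number"}},"required":["increments"]}

```bash
mkdir -p pics; cat > h.py <<'E'
import numpy as np, cv2
from rig import ctrl, viewer, workorder, nets
from scipy.spatial.transform import Rotation as R
def pose(name):
    c=viewer.camera_info(name)
    if 'mount' in c:
        o=ctrl.get_obs(); T=np.eye(4); T[:3,:3]=R.from_euler('xyz',o['tcp_rot'],degrees=True).as_matrix(); T[:3,3]=o['tool_pos']
        T=T@np.array(c['mount'])
    else:
        T=np.eye(4); a=np.array(c['attitude']); T[:3,:3]=a if a.shape==(3,3) else R.from_euler('xyz',a,degrees=True).as_matrix(); T[:3,3]=c['origin']
    return c,T
def K(c): return np.array([[c['fx'],0,c['cx']],[0,c['fy'],c['cy']],[0,0,1]]),np.array(c['distortion'],float)
def ray(c,T,uv,z):
    k,d=K(c); p=cv2.undistortPoints(np.array(uv,float).reshape(-1,1,2),k,d).reshape(-1,2)
    v=np.c_[p[:,0],-p[:,1],-np.ones(len(p))]@T[:3,:3].T
    return T[:3,3]+v*((z-T[2,3])/v[:,2])[:,None]
def proj(c,T,P):
    k,d=K(c); q=(np.array(P,float).reshape(-1,3)-T[:3,3])@T[:3,:3]
    q=q*[1,-1,-1]; return cv2.projectPoints(q,np.zeros(3),np.zeros(3),k,d)[0].reshape(-1,2)
E
python3 - <<'E'
from h import *
print(ctrl.get_obs())
for n in ['scene','top']:
    c,T=pose(n); print(n,c); im=viewer.snapshot(n); cv2.imwrite(f'pics/{n}0.png',im)
    for t in ['rack','white_jar','green_jar','blue_jar','orange_jar','jar_lid']:
        for r in nets.search_frame(n,t)[:4]: print(t,round(r['p'],2),(T[:3,:3]@r['location']+T[:3,3]).round(4))
print(viewer.camera_info('wrist'))
E
```

```text
{'time_s': 0.0, 'qpos': array([-8.43834113e+01,  1.48593458e+01,  8.80111480e+01, -2.12376857e-04,
        7.72345593e+01, -1.16199951e+01]), 'dq': array([-0.01005114,  0.05217824,  0.05033988,  0.01934769, -0.08908819,
        0.02084238]), 'effort': array([-3.53654541e-03, -4.46033335e+01, -2.90572983e+01, -9.11260704e-04,
        1.13837508e-02, -1.73518735e-06]), 'tool_pos': array([ 0.16293962, -0.52475837,  0.23047339]), 'tcp_rot': array([-1.79897058e+02, -2.09569690e-02,  1.72366121e+01]), 'force': array([ 0.32582613, -0.37487509, -0.07708215]), 'wrist_torque': array([ 0.0347283 , -0.00335236, -0.02381364]), 'finger_gap': 0.08507634386550188}
scene {'fx': 438.07064439249825, 'fy': 438.07064439249825, 'cx': 279.3759844322522, 'cy': 216.12942829865077, 'distortion': array([-0.10095198,  0.        ,  0.        ,  0.        ,  0.        ]), 'origin': array([0.808547  , 0.57929421, 0.87408871]), 'attitude': array([ 40.97888707,   0.97035025, 152.22485907])}
rack 0.77 [0.5822 0.1633 0.0506]
white_jar 0.72 [0.5718 0.3064 0.1114]
green_jar 0.93 [ 0.4188 -0.2418  0.0663]
blue_jar 0.83 [
[... 686 characters left out ...]
_jar 0.65 [ 0.5788 -0.2615  0.0854]
blue_jar 0.61 [ 0.4947 -0.2837  0.0726]
orange_jar 0.93 [ 0.5245 -0.3977  0.0875]
jar_lid 0.71 [ 0.3831 -0.0578  0.0195]
{'fx': 361.18829032926334, 'fy': 361.18829032926334, 'cx': 283.59492223553093, 'cy': 207.86217202882466, 'distortion': array([-0.09071362,  0.        ,  0.        ,  0.        ,  0.        ]), 'mount': array([[ 1.25539429e-03,  9.61982621e-01,  2.73107783e-01,
         6.96254458e-02],
       [ 9.99999150e-01, -1.30389922e-03, -3.89895183e-06,
         3.38662617e-04],
       [ 3.52354302e-04,  2.73107556e-01, -9.61983440e-01,
        -1.41633624e-01],
       [ 0.00000000e+00,  0.00000000e+00,  0.00000000e+00,
         1.00000000e+00]])}
```

View pics/top0.png

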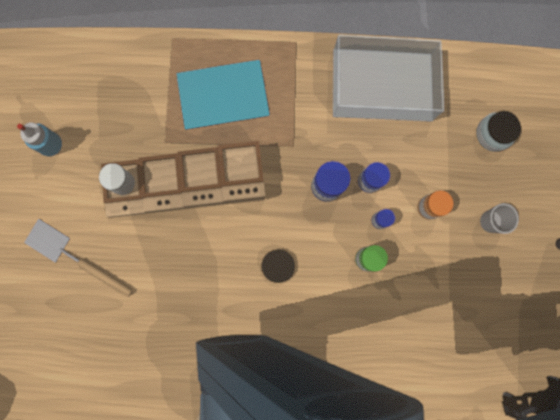

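View pics/scene0.png

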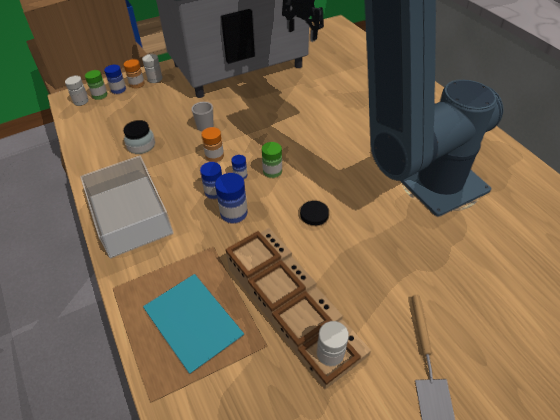

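Top view (up = +x, left = +y): the rack has its dots on the robot side and white is at the +y end (112,178). Three blue jars show: large (332,180), medium (376,177) and small (385,218). Green is at (373,258) and orange at (440,204). Next I measure the lids and the rack.

```bash
python3 - <<'E'
from h import *
cols={'green':((45,120,60),(75,255,255)),'blue':((110,120,50),(130,255,255)),'orange':((5,150,100),(18,255,255))}
for n in ['top','scene']:
    im=cv2.imread(f'pics/{n}0.png'); c,T=pose(n); hsv=cv2.cvtColor(im,cv2.COLOR_BGR2HSV)
    for k,(lo,hi) in cols.items():
        m=cv2.inRange(hsv,lo,hi); N,L,S,C=cv2.connectedComponentsWithStats(m)
        for i in range(1,N):
            if S[i,4]>120 and S[i,0]>150 and S[i,0]<500 and S[i,1]>100:
                uv=np.argwhere(L==i)[:,::-1].astype(np.float32)
                P=ray(c,T,uv,0.09)[:,:2].astype(np.float32); ct,rad=cv2.minEnclosingCircle(P)
                print(n,k,C[i].round(),S[i,4],'mean',P.mean(0).round(4),'circ',np.round(ct,4),round(rad*2,4))
im=cv2.imread('pics/top0.png')[135:225,90:280]
cv2.imwrite('pics/crop1.png',cv2.resize(im,None,fx=4,fy=4,interpolation=cv2.INTER_CUBIC))
E
```

```text
top green [374. 258.] 511 mean [ 0.4051 -0.2611] circ [ 0.4053 -0.2605] 0.056
top blue [332. 178.] 851 mean [ 0.5726 -0.1701] circ [ 0.5726 -0.1698] 0.0728
top blue [376. 175.] 465 mean [ 0.5832 -0.2652] circ [ 0.5835 -0.2653] 0.0552
top blue [385. 218.] 215 mean [ 0.4912 -0.2844] circ [ 0.4913 -0.2843] 0.0364
top orange [440. 203.] 513 mean [ 0.5263 -0.4049] circ [ 0.5253 -0.4047] 0.0604
scene green [271. 152.] 345 mean [ 0.4143 -0.2459] circ [ 0.4164 -0.243 ] 0.0919
scene blue [239. 162.] 194 mean [ 0.5098 -0.2498] circ [ 0.5102 -0.25  ] 0.0625
scene blue [224. 184.] 1248 mean [ 0.5773 -0.1932] circ [ 0.5845 -0.2008] 0.1818
scene orange [212. 137.] 353 mean [ 0.5327 -0.385 ] circ [ 0.5348 -0.383 ] 0.1026
scene orange [243. 258.] 210 mean [0.6288 0.0392] circ [0.6164 0.036 ] 0.1038
scene orange [350. 358.] 127 mean [0.5508 0.3432] circ [0.561  0.3361] 0.0617
```

View pics/crop1.png

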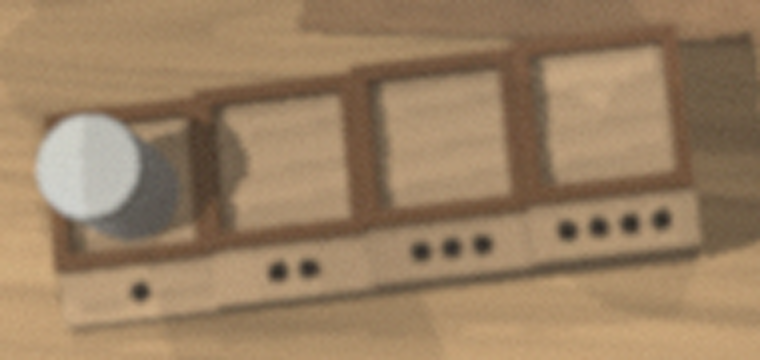

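```bash
cat > rackfit.py <<'E'
from h import *
from scipy.optimize import least_squares
c,T=pose('top')
px=np.array([(678,28),(692,187),(518,45),(355,72),(196,97),(58,270),(42,115),(70,328),(700,245)],float)
px=(px+.5)/4-.5+[90,135]
M=np.array([(45,-180,82),(-45,-180,82),(45,-90,82),(45,0,67),(45,90,52),(-45,180,37),(45,180,37),(-75,180,25),(-75,-180,70)])/1e3
def W(s,m): return R.from_euler('z',s[2]).apply(m)+[s[0],s[1],0]
f=least_squares(lambda s:(proj(c,T,W(s,M))-px).ravel(),[.57,.15,0],loss='soft_l1')
s=f.x; print('rack',s[:2].round(4),np.degrees(s[2]).round(2)); print((proj(c,T,W(s,M))-px).round(1).tolist())
for i in range(4):
    m=np.array([0,.135-.09*i,.025+.015*i]); print('pocket',i+1,W(s,m).round(4))
E
python3 rackfit.py
python3 - <<'E'
from rackfit import *
c,T=pose('scene'); im=cv2.imread('pics/scene0.png')
for i in range(4):
    cy,z=.135-.09*i,.037+.015*i
    for h in (.036,.045):
        q=proj(c,T,W(s,np.array([(h,cy+h,z),(-h,cy+h,z),(-h,cy-h,z),(h,cy-h,z)])))
        cv2.polylines(im,[q.round().astype(int)],True,(0,255,255) if h==.036 else (255,0,255),1)
for x,y in ((.4052,-.2608),(.5834,-.2653),(.526,-.4048)):
    a=np.linspace(0,6.28,40)
    for z in (0,.09): 
        q=proj(c,T,np.c_[x+.028*np.cos(a),y+.028*np.sin(a),a*0+z]); cv2.polylines(im,[q.round().astype(int)],True,(0,0,255),1)
cv2.imwrite('pics/ov.png',cv2.resize(im[110:400,180:400],None,fx=2,fy=2,interpolation=cv2.INTER_CUBIC))
E
```

```text
rack [0.5804 0.1604] 8.07
[[0.1, -0.4], [1.2, 0.6], [-1.3, -0.2], [-0.7, -0.9], [0.1, -1.2], [-0.3, 0.8], [1.0, 0.2], [-0.8, 0.1], [0.7, 0.7]]
pocket 1 [0.5614 0.2941 0.025 ]
pocket 2 [0.5741 0.205  0.04  ]
pocket 3 [0.5867 0.1159 0.055 ]
pocket 4 [0.5993 0.0267 0.07  ]
rack [0.5804 0.1604] 8.07
[[0.1, -0.4], [1.2, 0.6], [-1.3, -0.2], [-0.7, -0.9], [0.1, -1.2], [-0.3, 0.8], [1.0, 0.2], [-0.8, 0.1], [0.7, 0.7]]
pocket 1 [0.5614 0.2941 0.025 ]
pocket 2 [0.5741 0.205  0.04  ]
pocket 3 [0.5867 0.1159 0.055 ]
pocket 4 [0.5993 0.0267 0.07  ]
```

View pics/ov.png

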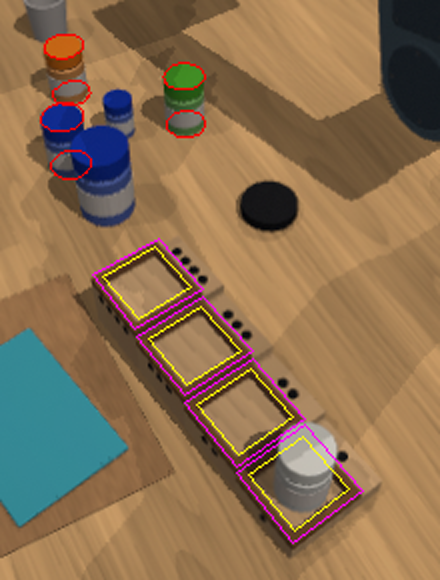

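The overlay agrees with the scene view on the fences and on jar size (56x90 mm), so the medium blue jar is the one meant. Now I move above the green jar.

carry_out --pt "10 11 0 0" --pt "20 22 -2 0" --pt "20 22 -3 0" --pt "20 22 -3 0" --pt "20 22 -3 0" --pt "20 22 -3 0" --pt "20 22 -3 0" --pt "20 22 -3 0" --pt "20 22 -3 0" --pt "20 22 -3 0" --pt "20 22 -3 0" --pt "20 22 -1 0" --pt "12 11 0 0" --pt "0 0 0 0" --pt "0 0 0 0" --claw 100 --newtons 35

```text
time_s: 2.2
tool_pos: [0.405, -0.2606, 0.2014]
tcp_rot: [180.0, 0.0, 17.3]
force: [-0.2, 0.4, 0.5]
finger_gap: 0.0858
```

```bash
cat > wr.py <<'E'
import sys
from h import *
def look(tag,lo,hi,zt=.09):
    c,T=pose('wrist'); o=ctrl.get_obs(); im=viewer.snapshot('wrist'); cv2.imwrite(f'pics/{tag}.png',im)
    print('tcp',np.round(o['tool_pos'],4),np.round(o['tcp_rot'],1),o['time_s'],np.round(o['force'],1))
    m=cv2.inRange(cv2.cvtColor(im,cv2.COLOR_BGR2HSV),lo,hi); N,L,S,C=cv2.connectedComponentsWithStats(m)
    for i in range(1,N):
        if S[i,4]>400:
            P=ray(c,T,np.argwhere(L==i)[:,::-1],zt)[:,:2].astype(np.float32); ct,r=cv2.minEnclosingCircle(P)
            print(C[i].round(),S[i,:5],'circ',np.round(ct,4),round(2*r,4),'mean',P.mean(0).round(4))
E
python3 -c "
from wr import *
look('w1',(45,120,40),(75,255,255))"
```

```text
tcp [ 0.405  -0.2606  0.2014] [180.    0.   17.3] 2.2 [-0.2  0.4  0.5]
[287. 200.] [ 250  160   75   79 4527] circ [ 0.4093 -0.2624] 0.0588 mean [ 0.4092 -0.262 ]
```

carry_out --pt "1 0 -5 0" --pt "0 0 -15 0" --pt "0 0 -20 0" --pt "0 0 -20 0" --pt "0 0 -20 0" --pt "0 0 -20 0" --pt "0 0 -20 0" --pt "0 0 -20 0" --pt "0 0 -15 0" --pt "0 0 -8 0" --pt "0 0 -3 0" --pt "0 0 0 0" --pt "0 0 0 0"

```text
time_s: 3.55
tool_pos: [0.4063, -0.2618, 0.0359]
tcp_rot: [179.9, -0.0, 17.2]
force: [0.1, -0.3, -0.6]
finger_gap: 0.0854
```

carry_out --pt "0 0 0 0" --pt "0 0 0 0" --pt "0 0 0 0" --pt "0 0 0 0" --pt "0 0 0 0" --pt "0 0 0 0" --pt "0 0 0 0" --pt "0 0 0 0" --claw 0

```text
time_s: 4.35
tool_pos: [0.4064, -0.2618, 0.0361]
tcp_rot: [179.9, -0.0, 17.2]
force: [-0.1, -0.3, 5.4]
finger_gap: 0.055
```

carry_out --pt "0 0 3 0" --pt "0 0 7 0" --pt "0 0 15 0" --pt "0 0 20 0" --pt "0 0 25 0" --pt "0 0 25 0" --pt "0 0 25 0" --pt "0 0 25 0" --pt "0 0 20 0" --pt "0 0 12 0" --pt "0 0 6 0" --pt "0 0 2 0"

```text
time_s: 5.55
tool_pos: [0.4058, -0.2611, 0.2203]
tcp_rot: [-180.0, 0.0, 17.2]
force: [0.0, 0.7, -3.9]
finger_gap: 0.0549
```

carry_out --pt "2 6 0 1" --pt "5 12 0 3" --pt "8 20 0 4.5" --pt "10 28 0 5" --pt "10 30 0 5" --pt "10 30 0 5" --pt "10 30 0 5" --pt "11 30 0 5" --pt "11 30 0 5" --pt "11 30 0 5" --pt "11 30 0 5" --pt "11 30 0 5" --pt "11 30 0 5" --pt "11 30 0 5" --pt "11 30 0 5" --pt "10 28 0 5" --pt "8 20 0 4.5" --pt "4 14 0 2.5" --pt "2 8 0 0.4" --pt "0 0 0 0"

```text
time_s: 7.55
tool_pos: [0.5725, 0.2056, 0.2197]
tcp_rot: [-179.9, -0.0, 98.2]
force: [-0.7, 0.6, -3.4]
finger_gap: 0.0551
```

```bash
python3 -c "
from wr import *
look('w2',(45,120,40),(75,255,255),.261)
viewer.snapshot('top'); c,T=pose('top'); im=viewer.snapshot('top'); cv2.imwrite('pics/top1.png',im)
print(ctrl.get_obs()['finger_gap'])"
```

```text
tcp [0.5725 0.2056 0.2197] [-179.9   -0.    98.2] 7.55 [-0.7  0.6 -3.4]
[284. 306.] [  195   224   179   155 20737] circ [0.5725 0.2083] 0.0665 mean [0.5719 0.2134]
0.05509387304081391
```

View pics/w2.png

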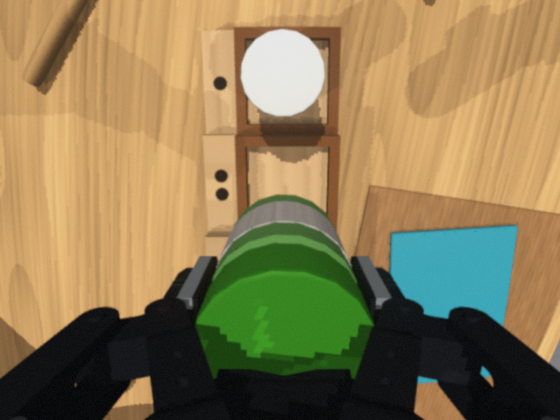

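Jar held straight; pocket 1 with the white jar is at (283,75), and pocket 2 lies just beyond the jar. Checking the rack fit and the jar's offset in the grip from this picture.

```bash
python3 - <<'E'
from rackfit import *
c,T=pose('wrist')
print('P1 outer pred',proj(c,T,W(s,np.array([(-45,180,37),(45,180,37),(45,90,52),(-45,90,52)])/1e3)).round(0).tolist(),'P2 inner top',proj(c,T,W(s,np.array([(-36,81,52),(36,81,52)])/1e3)).round(0).tolist())
u=np.array(W(s,np.array([0,1,0]))-W(s,np.zeros(3)))
o=ctrl.get_obs()['tool_pos']
for d in (-5,0,5):
    for r,z in ((28,.09),(28,0)):
        p=o+u*(d+r)/1e3; p[2]=o[2]-.036+z; print(d,z,proj(c,T,p).round(0))
E
```

```text
rack [0.5804 0.1604] 8.07
[[0.1, -0.4], [1.2, 0.6], [-1.3, -0.2], [-0.7, -0.9], [0.1, -1.2], [-0.3, 0.8], [1.0, 0.2], [-0.8, 0.1], [0.7, 0.7]]
pocket 1 [0.5614 0.2941 0.025 ]
pocket 2 [0.5741 0.205  0.04  ]
pocket 3 [0.5867 0.1159 0.055 ]
pocket 4 [0.5993 0.0267 0.07  ]
P1 outer pred [[231.0, 25.0], [339.0, 25.0], [338.0, 134.0], [232.0, 134.0]] P2 inner top [[243.0, 145.0], [327.0, 145.0]]
-5 0.09 [[282. 284.]]
-5 0 [[283. 200.]]
0 0.09 [[282. 267.]]
0 0 [[283. 190.]]
5 0.09 [[282. 249.]]
5 0 [[283. 180.]]
```

carry_out --pt "1 0 -3 0" --pt "1 0 -8 0" --pt "1 0 -14 0" --pt "0 0 -18 0" --pt "0 0 -20 0" --pt "0 0 -20 0" --pt "0 0 -18 0" --pt "0 0 -13 0" --pt "0 0 -8 0" --pt "0 0 -6 0" --pt "0 0 -4 0" --pt "0 0 -3 0" --pt "0 0 -2 0" --pt "0 0 -2 0" --pt "0 0 -1 0" --pt "0 0 -1 0" --pt "0 0 0 0" --pt "0 0 0 0"

```text
time_s: 9.5
tool_pos: [0.576, 0.2047, 0.0794]
tcp_rot: [180.0, -0.0, 98.1]
force: [0.7, 0.5, -3.8]
finger_gap: 0.0553
```

carry_out --pt "0 0 -1 0" --pt "0 0 -1 0" --pt "0 0 0 0" --pt "0 0 0 0"

```text
time_s: 9.9
tool_pos: [0.5759, 0.2047, 0.0772]
tcp_rot: [-180.0, -0.0, 98.1]
force: [-0.4, -0.3, -3.4]
finger_gap: 0.0552
```

carry_out --pt "0 0 -0.5 0" --pt "0 0 -0.5 0" --pt "0 0 0 0" --pt "0 0 0 0"

```text
time_s: 10.3
tool_pos: [0.576, 0.2047, 0.0763]
tcp_rot: [-180.0, -0.0, 98.1]
force: [0.3, 1.2, -3.1]
finger_gap: 0.055
```

carry_out --pt "0 0 -0.5 0" --pt "0 0 -0.5 0" --pt "0 0 0 0" --pt "0 0 0 0"

```text
time_s: 10.7
tool_pos: [0.576, 0.2047, 0.0761]
tcp_rot: [180.0, 0.0, 98.1]
force: [-3.3, -1.8, 4.5]
finger_gap: 0.0551
```

In contact with the floor at the expected height. Releasing and rising.

carry_out --pt "0 0 0 0" --pt "0 0 0 0" --pt "0 0 0 0" --pt "0 0 0 0" --pt "0 0 0 0" --pt "0 0 0 0" --pt "0 0 0 0" --pt "0 0 0 0" --claw 100

```text
time_s: 11.5
tool_pos: [0.576, 0.2047, 0.0753]
tcp_rot: [-180.0, -0.0, 98.1]
force: [0.1, 0.2, -0.1]
finger_gap: 0.0855
```

carry_out --pt "0 0 3 0" --pt "0 0 7 0" --pt "0 0 14 0" --pt "0 0 20 0" --pt "0 0 20 0" --pt "0 0 20 0" --pt "0 0 20 0" --pt "0 0 20 0" --pt "0 0 12 0" --pt "0 0 6 0" --pt "0 0 2 0" --pt "0 0 0 0"

```text
time_s: 12.7
tool_pos: [0.5757, 0.2046, 0.219]
tcp_rot: [-180.0, 0.0, 98.1]
force: [0.1, -0.1, -0.1]
finger_gap: 0.0853
```

```bash
python3 -c "
from wr import *
look('w3',(45,120,40),(75,255,255),.13)"
```

```text
tcp [0.5757 0.2046 0.219 ] [-180.     0.    98.1] 12.7 [ 0.1 -0.1 -0.1]
[284. 209.] [ 244  166   81   86 5445] circ [0.5758 0.207 ] 0.0598 mean [0.5762 0.207 ]
```

View pics/w3.png

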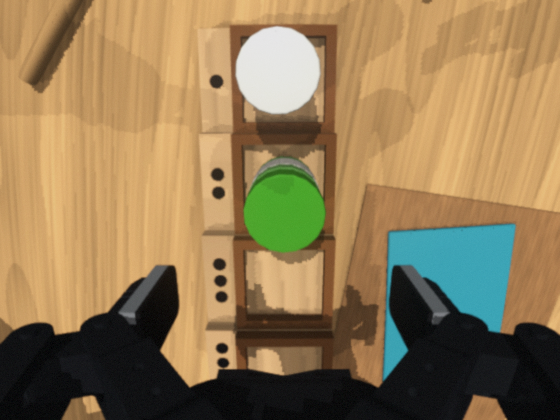

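Green stands upright in pocket 2 (lid at (284,209), inside the fence lines). Now over to the medium blue jar.

carry_out --pt "0 -6 0 0" --pt "0 -14 0 -1" --pt "0 -22 0 -1" --pt "1 -28 0 -1" --pt "1 -30 0 -1" --pt "1 -30 0 -1" --pt "1 -30 0 -1" --pt "1 -30 0 -1" --pt "1 -30 0 -1" --pt "1 -30 0 -1" --pt "1 -30 0 -1" --pt "0 -30 0 -1" --pt "0 -30 0 -2" --pt "0 -30 0 -2" --pt "0 -30 0 -2" --pt "0 -28 0 -1" --pt "0 -22 0 0" --pt "0 -14 0 0" --pt "0 -6 0 0" --pt "0 0 0 0"

```text
time_s: 14.75
tool_pos: [0.5835, -0.2659, 0.219]
tcp_rot: [-180.0, -0.0, 80.1]
force: [0.3, 0.4, 0.6]
finger_gap: 0.0853
```

```bash
python3 -c "
from wr import *
look('w4',(108,120,40),(130,255,255),.09)"
```

```text
tcp [ 0.5835 -0.2659  0.219 ] [-180.    -0.    80.1] 14.75 [0.3 0.4 0.6]
[237.  66.] [ 182    9  110  114 9763] circ [ 0.5676 -0.1653] 0.079 mean [ 0.5679 -0.1645]
[286. 195.] [ 251  158   70   74 4007] circ [ 0.5868 -0.2641] 0.0589 mean [ 0.586 -0.264]
[192. 232.] [ 168  208   47   49 1724] circ [ 0.506  -0.2801] 0.0425 mean [ 0.5067 -0.2809]
```

View pics/w4.png

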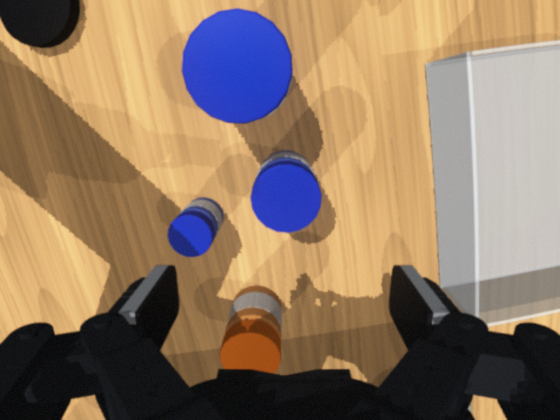

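The medium blue lid (286,195) is centred between the fingers, and the small jar (192,232) is clear of the left finger's path. Descending and gripping.

carry_out --pt "1 0 -4 0" --pt "1 0 -14 0" --pt "0 0 -20 0" --pt "0 0 -20 0" --pt "0 0 -20 0" --pt "0 0 -20 0" --pt "0 0 -20 0" --pt "0 0 -20 0" --pt "0 0 -18 0" --pt "0 0 -14 0" --pt "0 0 -8 0" --pt "0 0 -4 0" --pt "0 0 -1 0" --pt "0 0 0 0" --pt "0 0 0 0"

```text
time_s: 16.3
tool_pos: [0.5865, -0.2657, 0.0372]
tcp_rot: [179.9, 0.0, 80.1]
force: [0.2, 0.0, -0.6]
finger_gap: 0.0855
```

carry_out --pt "0 0 0 0" --pt "0 0 0 0" --pt "0 0 0 0" --pt "0 0 0 0" --pt "0 0 0 0" --pt "0 0 0 0" --pt "0 0 0 0" --pt "0 0 0 0" --claw 0

```text
time_s: 17.1
tool_pos: [0.5861, -0.2655, 0.0369]
tcp_rot: [180.0, 0.0, 80.1]
force: [-1.1, -0.6, 5.5]
finger_gap: 0.0555
```

carry_out --pt "0 0 3 0" --pt "0 0 7 0" --pt "0 0 15 0" --pt "0 0 20 0" --pt "0 0 25 0" --pt "0 0 25 0" --pt "0 0 25 0" --pt "0 0 25 0" --pt "0 0 20 0" --pt "0 0 12 0" --pt "0 0 6 0" --pt "0 0 2 0"

```text
time_s: 18.3
tool_pos: [0.586, -0.2653, 0.2217]
tcp_rot: [180.0, 0.0, 80.1]
force: [0.9, -0.2, -3.0]
finger_gap: 0.0552
```

carry_out --pt "0 5 0 0" --pt "0 10 0 1" --pt "0 16 0 1" --pt "0 22 0 1" --pt "0 24 0 1" --pt "0 24 0 1" --pt "0 24 0 1" --pt "0 24 0 1" --pt "0 24 0 1" --pt "0 24 0 1" --pt "0 24 0 1" --pt "1 24 0 1" --pt "1 24 0 1" --pt "0 24 0 1" --pt "0 24 0 1" --pt "0 24 0 2" --pt "0 20 0 2" --pt "0 13 0 0" --pt "0 7 0 0" --pt "0 0 0 0"

```text
time_s: 20.3
tool_pos: [0.5875, 0.1167, 0.2211]
tcp_rot: [-180.0, -0.0, 98.2]
force: [0.4, -0.6, -2.6]
finger_gap: 0.0552
```

```bash
python3 -c "
from wr import *
look('w5',(108,120,40),(130,255,255),.27)"
```

```text
tcp [0.5875 0.1167 0.2211] [-180.    -0.    98.2] 20.3 [ 0.4 -0.6 -2.6]
[284. 307.] [  195   226   178   153 20555] circ [0.5869 0.1238] 0.0614 mean [0.5863 0.1287]
```

View pics/w5.png

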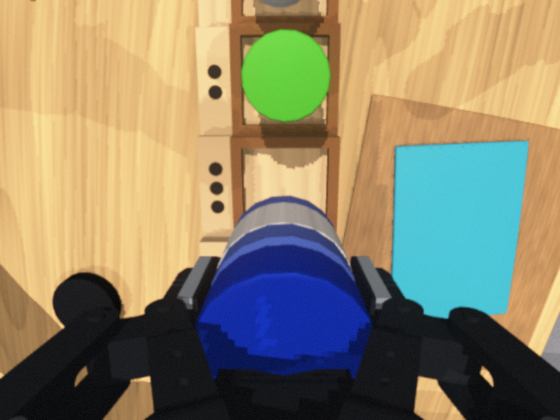

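Green is centred in pocket 2 (285,75), and blue is lined up with pocket 3 (fences at columns 237 and 333). Lowering.

carry_out --pt "0 -1 -3 0" --pt "0 0 -8 0" --pt "0 0 -14 0" --pt "0 0 -18 0" --pt "0 0 -18 0" --pt "0 0 -18 0" --pt "0 0 -13 0" --pt "0 0 -10 0" --pt "0 0 -7 0" --pt "0 0 -5 0" --pt "0 0 -4 0" --pt "0 0 -3 0" --pt "0 0 -2 0" --pt "0 0 -2 0" --pt "0 0 -1 0" --pt "0 0 0 0" --pt "0 0 0 0"

```text
time_s: 22.05
tool_pos: [0.588, 0.1147, 0.0954]
tcp_rot: [180.0, 0.0, 98.1]
force: [0.5, -0.1, -3.1]
finger_gap: 0.055
```

carry_out --pt "0 0 -1 0" --pt "0 0 -0.5 0" --pt "0 0 -0.5 0" --pt "0 0 0 0" --pt "0 0 0 0"

```text
time_s: 22.55
tool_pos: [0.588, 0.1147, 0.0933]
tcp_rot: [-180.0, -0.0, 98.1]
force: [-1.0, 0.6, -4.3]
finger_gap: 0.0553
```

carry_out --pt "0 0 -0.5 0" --pt "0 0 -0.5 0" --pt "0 0 0 0" --pt "0 0 0 0"

```text
time_s: 22.95
tool_pos: [0.588, 0.1147, 0.0923]
tcp_rot: [-180.0, -0.0, 98.1]
force: [0.1, 0.6, -3.7]
finger_gap: 0.0554
```

carry_out --pt "0 0 -0.5 0" --pt "0 0 0 0" --pt "0 0 0 0"

```text
time_s: 23.25
tool_pos: [0.5881, 0.1147, 0.092]
tcp_rot: [180.0, 0.0, 98.1]
force: [0.5, 0.0, -2.3]
finger_gap: 0.0553
```

carry_out --pt "0 0 -0.5 0" --pt "0 0 0 0" --pt "0 0 0 0"

```text
time_s: 23.55
tool_pos: [0.5881, 0.1147, 0.0919]
tcp_rot: [180.0, 0.0, 98.1]
force: [-2.0, 0.5, 4.3]
finger_gap: 0.0556
```

Blue is on the floor at the expected height. Releasing and retreating.

carry_out --pt "0 0 0 0" --pt "0 0 0 0" --pt "0 0 0 0" --pt "0 0 0 0" --pt "0 0 0 0" --pt "0 0 0 0" --pt "0 0 0 0" --pt "0 0 0 0" --claw 100

```text
time_s: 24.35
tool_pos: [0.588, 0.1147, 0.0913]
tcp_rot: [-180.0, 0.0, 98.1]
force: [0.9, 0.6, -0.7]
finger_gap: 0.0852
```

carry_out --pt "0 0 3 0" --pt "0 0 7 0" --pt "0 0 14 0" --pt "0 0 20 0" --pt "0 0 20 0" --pt "0 0 20 0" --pt "0 0 20 0" --pt "0 0 20 0" --pt "-5 -10 15 0" --pt "-10 -20 10 0" --pt "-10 -20 5 0" --pt "-10 -20 0 0" --pt "-10 -20 0 0" --pt "-10 -20 0 0" --pt "-10 -20 0 0" --pt "-5 -10 0 0" --pt "0 0 0 0"

```text
time_s: 26.05
tool_pos: [0.5174, -0.0266, 0.2459]
tcp_rot: [180.0, 0.0, 98.0]
force: [-0.4, 1.3, 0.3]
finger_gap: 0.0856
```

```bash
python3 - <<'E'
from h import *
o=ctrl.get_obs(); print(o['time_s'],o['tool_pos'].round(3),o['force'].round(1))
im=viewer.snapshot('scene'); cv2.imwrite('pics/end_s.png',im); t=viewer.snapshot('top')
c,T=pose('scene')
for x,y,z0 in ((.5758,.205,.04),(.588,.115,.055)):
    a=np.linspace(0,6.28,40)
    for z in (z0,z0+.09):
        q=proj(c,T,np.c_[x+.028*np.cos(a),y+.028*np.sin(a),a*0+z]); cv2.polylines(im,[q.round().astype(int)],True,(0,0,255),1)
b=cv2.resize(im[100:400,180:400],None,fx=1.8,fy=1.8); t=cv2.resize(t[100:300,80:480],(400,540*200//540)) ; 
out=np.zeros((540,796,3),np.uint8); out[:,:396]=b; out[:200,396:]=t; cv2.imwrite('pics/end.png',out)
E
```

```text
26.05 [ 0.517 -0.027  0.246] [-0.4  1.3  0.3]
```

View pics/end.png

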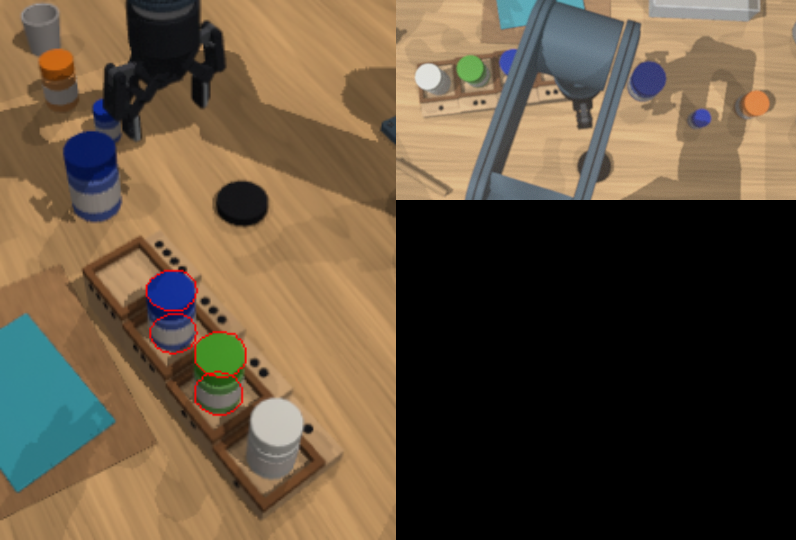

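The green and blue lids and bases match the expected outlines at the pocket 2 and 3 floor heights. White, orange, the black lid and the other blue jars are where they were.

```bash
python3 -c "
from rig import workorder; print(workorder.hand_in())"
```

```text
the job is handed in; nothing more can be done
None
```

I set the green-lidded jar in the two-dot pocket first, then the blue-lidded jar (the 56 mm one) in the three-dot pocket. I handed the job in at about 26 s of the 56 s allowed.

- **Setting down:** I lowered both jars until the wrist force showed light contact, about 7–8 N above the hanging load. That came at the expected floor heights, within 1 mm, and then I let go.
- **Last pictures:** both jars are upright, with lids and bases matching the outlines predicted for the pocket floors. The white and orange jars, the black lid and the other two blue jars look unmoved by eye; I did not measure them again. The gripper is open and touching nothing.
- **Disagreements:** the first rack fit from the top camera was about 2 mm off along x compared with the wrist view, so I corrected for it before each placing. The wrist camera's lid centres also read 2–4 mm off towards the camera, inside the 8 mm pocket clearance.

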